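# Put the forming mandrels back in their own cradles

### The arm

A 6-joint arm with a two-finger parallel gripper is mounted at the origin on the work surface. World frame = base frame: x ahead of the robot, y to its left, z up, the work surface at z = 0. Lengths are in mm, angles in degrees, forces in N, time in s.
With the tool pointing down it reaches from about 300 to 850 mm from the base axis. Payload 4.2 kg.
Tool frame: the origin (TCP) lies midway between the tips of the shut fingers; the grasp point (between the pads) lies 19 mm behind it; z points along the fingers, y is the line along which they close (so a half turn about z gives the same grasp; the last joint's range is limited). The gripper opens to 91 mm and grips with 3 to 60 N. Pads are 32 mm wide; open, the fingers measure 118 mm over their backs; the gripper's body (76 mm by 178 mm) begins 60 mm behind the grasp point.
Start: joints at [72.078, 18.312, 89.639, -0, 72.044, -1.146], TCP at [165.967, 550.544, 213.976] pointing down, gripper open.
Joint ranges: [-177.97, 177.97], [-48.28, 115.42], [12.27, 149.76], [-77.06, 257.06], [2.81, 150.46], [-146.56, 146.56]. Speed limits (degrees/s): [147.25, 147.25, 180, 180, 180, 180].

### API

Orientations are given as [roll, pitch, yaw] about the fixed x, y, z axes, in that order (R = Rz(yaw) Ry(pitch) Rx(roll)).
In Python, from workcell import env gives the robot as it stands.
- The arm moves only by the shell command python3 drive.py 'ROWS' [OPENING] [FORCE]. ROWS is a JSON list of rows, 1 to 8 of them, each of 6 numbers: dx, dy, dz in mm, then a rotation vector rx, ry, rz in degrees; each row shifts and turns the commanded pose from where the row before left it, along the tool's axes as they then stand; what a row does not reach is not made up. A row lasts 1/10 s, in which the tool goes at most 50 mm and 8.59 degrees, less where a joint would pass 70% of its speed; a pose out of reach is approached as far as the arm can. OPENING is the finger opening in mm, set as the command begins (- or left out keeps the last). The fingers move at their own pace and stop on an object; FORCE is the grip in N (left out, the last holds). Time passes only in rows, so rows that do not move let the fingers close. It prints the time, the measured TCP pose, the force, the opening and the grip force at its end. Input that does not fit is refused with a message, and nothing moves.
- env.state(): the state, without advancing time (a new reading comes with each control period).
- env.grab_frame(name): name is "scene" or "top"; returns the picture (400x640x3 uint8, blue, green, red); there is no depth.
- env.camera_model(name): a dict with "fx", "fy", "cx", "cy" (pixels), "T" (4x4, takes a point from camera to world coordinates). Camera axes: x right, y up, looking along -z (the intrinsics and any distortion apply to the point x, -y, -z); pixel columns grow to the right and rows downward; lengths in mm; the calibration is good to about 2 mm. A picture is of the moment at which its call begins. camera_model takes no time and is no camera call.
- env.job_done(): hands the job in; it is judged then, once.
The state is a dict: "time_s": time; "qpos": joint angles; "qvel": joint speeds; "effort": joint torques, N m; "ee_pos": TCP position; "ee_rot": TCP orientation; "force": force on the tool from outside, world axes, zero at the start; "torque": the same for the moment, N m; "gripper_width": finger opening in mm; "gripper_force": force on a finger pad.
Only numpy, scipy, OpenCV 4.12 (cv2) and the standard library are available. Lean on these libraries where they do the work, as an engineer would, in place of code of your own. Each camera call takes 0.05 s, during which the arm holds its last target. There are 200 camera calls.

### The job

The three round steel mandrels on the jeweller's bench have been put away in each other's cradles. Move them so that each lies in both saddles of the wooden cradle of its own size - thin in the narrowest, middle in the middle one, thick in the widest - centred end to end, first parking one of them in the empty dark steel rest, which ends up empty again. Never let a mandrel drop or roll down onto the bench top or a cradle's base board, and leave the bench block, the lidded jar and the hammer where they are.

Things in the scene. Friction and masses are not known exactly. Their poses are not given: they have to be found in the camera images.
- thin_mandrel: Loose hollow steel forming mandrel: a plain round steel bar 16 mm in diameter and 160 mm long, about 0.24 kg, the thinnest of the three, the same at both ends. Origin on its axis at mid-length; its x axis runs along the bar (it may be rolled about x to any angle). At the start it lies in a wooden cradle that is not its own, roughly centred.
- middle_mandrel: Loose hollow steel forming mandrel: a plain round steel bar 24 mm in diameter and 160 mm long, about 0.38 kg, the middle one of the three, the same at both ends. Origin on its axis at mid-length; its x axis runs along the bar (it may be rolled about x to any angle). At the start it lies in a wooden cradle that is not its own, roughly centred.
- thick_mandrel: Loose hollow steel forming mandrel: a plain round steel bar 32 mm in diameter and 160 mm long, about 0.55 kg, the thickest of the three, the same at both ends. Origin on its axis at mid-length; its x axis runs along the bar (it may be rolled about x to any angle). At the start it lies in a wooden cradle that is not its own, roughly centred.
- narrow_cradle: Fixed wooden cradle, the narrowest of three: base board 130 x 44 x 12 mm, two saddles 14 mm thick, 44 mm wide, centred at x = -50 and +50 mm (open gap for fingers between), tops 52 mm above the bench, each with a 90 degree V groove along x, 16 mm wide, 8 mm deep. Origin: centre of underside; x along grooves, z up. Its own mandrel when seated has its axis 55.3 mm above the bench.
- middle_cradle: Fixed wooden cradle, the middle one of three: base board 130 x 56 x 12 mm, two saddles 14 mm thick, 56 mm wide, centred at x = -50 and +50 mm (open gap for fingers between), tops 52 mm above the bench, each with a 90 degree V groove along x, 24 mm wide, 12 mm deep. Origin: centre of underside; x along grooves, z up. Its own mandrel when seated has its axis 57.0 mm above the bench.
- wide_cradle: Fixed wooden cradle, the widest of three: base board 130 x 70 x 12 mm, two saddles 14 mm thick, 70 mm wide, centred at x = -50 and +50 mm (open gap for fingers between), tops 52 mm above the bench, each with a 90 degree V groove along x, 32 mm wide, 16 mm deep. Origin: centre of underside; x along grooves, z up. Its own mandrel when seated has its axis 58.6 mm above the bench.
- steel_rest: Fixed dark steel rest, empty at the start: base strip 130 x 30 x 12 mm, two saddles 8 mm thick, 46 mm wide, at x = -50 and +50 mm, tops 52 mm above the bench, each with a 90 degree V groove along x, 32 mm wide, 16 mm deep. Origin: centre of underside; x along grooves. Axis height above the bench of a parked mandrel: thin 47.3, middle 53.0, thick 58.6 mm.
- bench_block: Bystander: loose steel bench block 65 x 65 x 20 mm, origin at the centre of its underside. Stays where it is.
- findings_jar: Bystander: loose small round jar with a metal lid, 64 mm across, 40 mm high, origin at the centre of its underside. Stays where it is.
- hammer: Bystander: loose small hammer, 240 mm long, lying flat beyond the cradles, origin under its middle, x along the handle. Stays where it is.

How it is judged:
By the outcome, as a careful person would: the job done as asked, in the order asked, and still so for the second after the job is handed in, with the robot touching nothing.
It also fails if it takes over 122 s, if anything falls off the work surface, if the arm or the gripper's body presses on something with over 40 N, if the wrist force passes 120 N, or if a joint passes its speed limit or range.

## Working session

There is one attempt and no reset: what is moved stays moved. The work goes in short steps, Python scripts to look and compute and a shell command to move; the robot and the scene stay as the last step left them, time stands still between calls to the robot, and variables do not carry over. Pictures are saved under pics/ and viewed, at most 14 in all, crops included, and the job is handed in when it is done.

```bash
ls; mkdir -p pics
python3 - <<'E'
from workcell import env
import cv2,numpy as np
np.set_printoptions(precision=2,suppress=True)
for n in("scene","top"):
    cv2.imwrite(f"pics/{n}0.png",env.grab_frame(n)); m=env.camera_model(n); print(n,m)
print(env.state())
E
```

```text
drive.py
pics
workcell.py
scene {'fx': 398.2633798084321, 'fy': 398.2633798084321, 'cx': 313.2119203557741, 'cy': 199.0373322444073, 'T': array([[   0.31,   -0.7 ,    0.64, 1149.49],
       [   0.95,    0.23,   -0.21, -182.28],
       [   0.01,    0.67,    0.74,  696.84],
       [   0.  ,    0.  ,    0.  ,    1.  ]])}
top {'fx': 390.8802439993705, 'fy': 390.8802439993705, 'cx': 321.36660933261004, 'cy': 203.29881778443755, 'T': array([[  -0.03,    1.  ,   -0.07,  525.21],
       [  -1.  ,   -0.03,    0.03,   13.71],
       [   0.02,    0.07,    1.  , 1032.41],
       [   0.  ,    0.  ,    0.  ,    1.  ]])}
{'time_s': 0.1, 'qpos': array([72.08, 18.35, 89.7 , -0.  , 72.04, -1.15]), 'qvel': array([ 0.04, -0.05, -0.09, -0.06, -0.  ,  0.07]), 'effort': array([ -0.  , -41.33, -23.25,   0.07,   0.04,  -0.  ]), 'ee_pos': array([165.82, 550.1 , 213.23]), 'ee_rot': array([-179.91,   -0.  ,  163.22]), 'force': array([ 0.3 , -0.31, -0.32]), 'torque': array([-0.02,  0.02, -0.01]), 'gripper_force': 0.0, 'gripper_width': 91.16465952634482}
```

View pics/scene0.png

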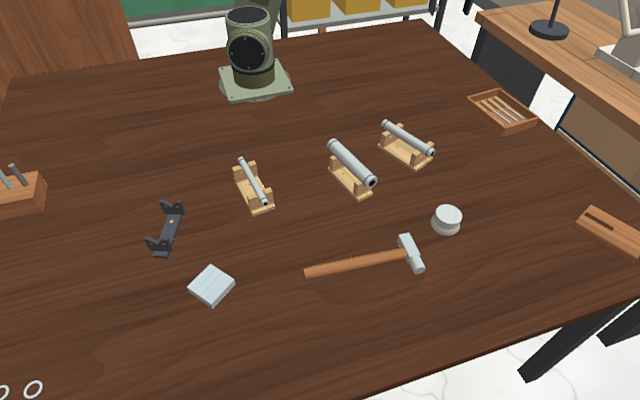

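View pics/top0.png

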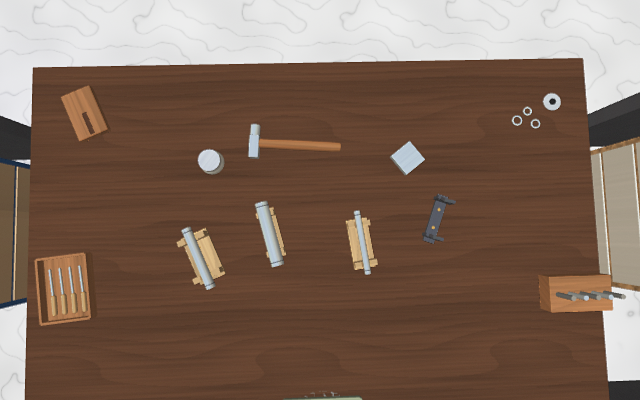

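```bash
python3 -c "
import cv2
a=cv2.imread('pics/top0.png')
cv2.imwrite('pics/topc.png',cv2.resize(a[90:290,180:460],None,fx=2.8,fy=2.8,interpolation=cv2.INTER_CUBIC))"
```

```text
(no output)
```

The scene view shows the dark rest (165,230), narrow-looking cradle with a thin bar (253,182), a cradle with the thick bar (352,165) and one with a middle bar (406,143). In the top view they sit at (438,220), (361,242), (269,234) and (199,258), with the jar at (210,161), hammer at (295,143) and block at (408,158).

View pics/topc.png

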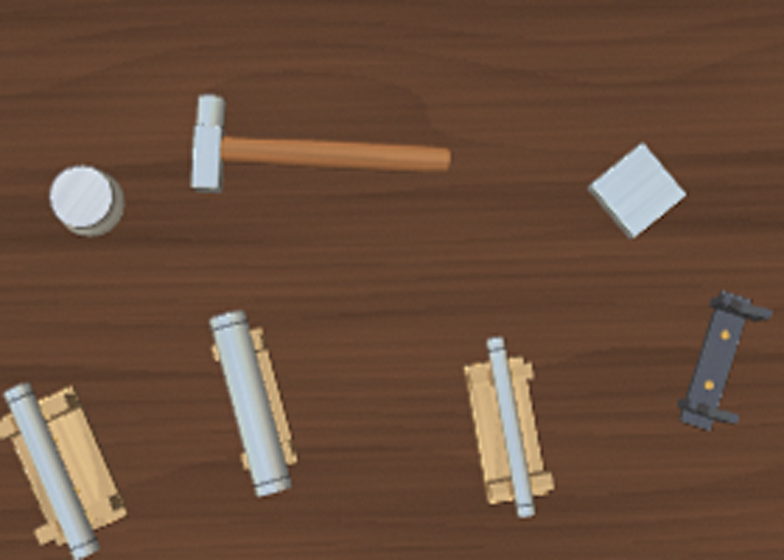

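```bash
cat > h.py <<'E'
import cv2,numpy as np
from workcell import env
np.set_printoptions(precision=2,suppress=True)
def ray(n,uv):
    m=env.camera_model(n); T=np.array(m["T"])
    d=np.array([(uv[0]-m["cx"])/m["fx"],-(uv[1]-m["cy"])/m["fy"],-1.]); return T[:3,3],T[:3,:3]@d
def onz(n,uv,z):
    o,d=ray(n,uv); return o+d*(z-o[2])/d[2]
def proj(n,p):
    m=env.camera_model(n); T=np.array(m["T"]); c=T[:3,:3].T@(np.asarray(p,float)-T[:3,3])
    return np.array([m["cx"]-m["fx"]*c[0]/c[2], m["cy"]+m["fy"]*c[1]/c[2]])
E
python3 - <<'E'
from h import *
im=cv2.imread('pics/top0.png'); hsv=cv2.cvtColor(im,cv2.COLOR_BGR2HSV)
m=((hsv[...,1]<60)&(hsv[...,2]>90)).astype(np.uint8)
m[:100]=0; m[300:]=0; m[:,:150]=0; m[:,460:]=0
n,l,s,c=cv2.connectedComponentsWithStats(m)
for i in range(1,n):
    if s[i,4]<80: continue
    pts=np.argwhere(l==i)[:,::-1].astype(np.float32)
    r=cv2.minAreaRect(pts); print("steel",c[i],s[i,4],r, onz("top",c[i],55))
w=((hsv[...,0]>10)&(hsv[...,0]<28)&(hsv[...,1]>60)&(hsv[...,2]>150)).astype(np.uint8)
w[:200]=0; w[300:]=0; w[:,:150]=0; w[:,460:]=0
n,l,s,c=cv2.connectedComponentsWithStats(w)
for i in range(1,n):
    if s[i,4]>15: print("wood",c[i],s[i])
d=((hsv[...,2]<75)&(hsv[...,1]<90)).astype(np.uint8); d[:180]=0;d[260:]=0;d[:,:400]=0;d[:,470:]=0
pts=np.argwhere(d)[:,::-1].astype(np.float32); print("dark",len(pts),pts.mean(0),cv2.minAreaRect(pts))
E
```

```text
steel [253.63 140.94] 358 ((253.64044189453125, 140.57359313964844), (10.944987297058105, 35.24929428100586), 3.6913859844207764) [755.74 154.62  55.  ]
steel [407.01 157.63] 646 ((406.99176025390625, 157.59014892578125), (24.967191696166992, 25.863449096679688), 50.194427490234375) [ 704.07 -232.97   55.  ]
steel [210.4  161.15] 527 ((210.25003051757812, 160.75001525878906), (26.870054244995117, 23.33452033996582), 45.0) [706.73 263.43  55.  ]
steel [268.91 233.58] 867 ((268.91241455078125, 233.3889617919922), (66.66463470458984, 13.14723014831543), 74.93151092529297) [521.44 120.49  55.  ]
steel [435.61 219.39] 364 ((435.3705749511719, 220.26400756835938), (17.485761642456055, 38.76533508300781), 3.2704880237579346) [ 545.3  -298.56   55.  ]
steel [361.93 242.14] 411 ((361.8962097167969, 242.0185546875), (65.46443176269531, 6.398779392242432), 79.87532806396484) [ 493.62 -110.56   55.  ]
steel [197.86 257.84] 650 ((197.92242431640625, 257.8189697265625), (66.04714965820312, 9.979290962219238), 66.80140686035156) [466.73 296.09  55.  ]
wood [277.28 231.2 ] [269 207  17  49 186]
wood [354.33 243.95] [346 219  18  51 454]
wood [367.28 237.13] [361 218  13  41 239]
wood [208.87 253.73] [194 228  31  51 607]
wood [181.09 242.26] [177 238  10   9  54]
wood [193.72 267.35] [184 246  20  39 181]
wood [372.89 262.47] [369 259   9   8  57]
dark 139 [434.65 216.06] ((436.0519714355469, 219.77500915527344), (18.97119903564453, 47.37699890136719), 19.358993530273438)
```

Top crop: thin bar lies in the middle cradle (right), thick bar in the narrow one (centre), middle bar in the widest (left); the rest is empty at far right. Next I rectify each cradle on its top plane (z = 52) to locate saddles.

```bash
cat > rect.py <<'E'
from h import *
R={"mid(thin)":((361.9,242.0),65.5,79.9,51.3),"nar(thick)":((268.9,233.4),66.7,74.9,65.9),"wid(middle)":((197.9,257.8),66.0,66.8,53.0)}
bars={}
for k,(c,L,a,z) in R.items():
    d=np.array([np.cos(np.radians(a)),np.sin(np.radians(a))])*(L-.5)/2
    e1,e2=[onz("top",np.array(c)+s*d,z) for s in(-1,1)]   # e1 far (+x), e2 near
    bars[k]=((e1+e2)/2,np.degrees(np.arctan2(*(e1-e2)[1::-1])),np.linalg.norm(e1-e2))
c=onz("top",(436.1,219.8),30); bars["rest"]=(c,-19.4,0)
if __name__=="__main__":
    tiles=[]
    for k,(c,yaw,L) in bars.items():
        print(k,c,yaw,L); row=[]
        t=np.radians(yaw); X=np.array([np.cos(t),np.sin(t)]); Y=np.array([-X[1],X[0]])
        for n in("top","scene"):
            im=cv2.imread(f"pics/{n}0.png")
            g=[(-90,37),(90,37),(90,-37),(-90,-37)]
            src=np.float32([proj(n,[*(c[:2]+a*X+b*Y),52]) for a,b in g])
            H=cv2.getPerspectiveTransform(src,np.float32([(0,0),(360,0),(360,148),(0,148)]))
            w=cv2.warpPerspective(im,H,(360,148),flags=cv2.INTER_CUBIC)
            for x in range(0,361,40): cv2.line(w,(x,0),(x,4 if x!=180 else 12),(0,0,255),1)
            cv2.line(w,(0,74),(6,74),(0,0,255),1); row.append(w)
        tiles.append(np.hstack(row))
    cv2.imwrite("pics/rect0.png",np.vstack(tiles))
E
python3 rect.py
```

```text
mid(thin) [ 494.29 -110.9    51.3 ] 8.163471051431115 162.0103656299052
nar(thick) [522.33 119.41  65.9 ] 13.999080276046861 162.65230077376222
wid(middle) [467.06 296.7   53.  ] 22.641081222923184 161.97617566789967
rest [ 544.71 -307.76   30.  ] -19.4 0
```

View pics/rect0.png

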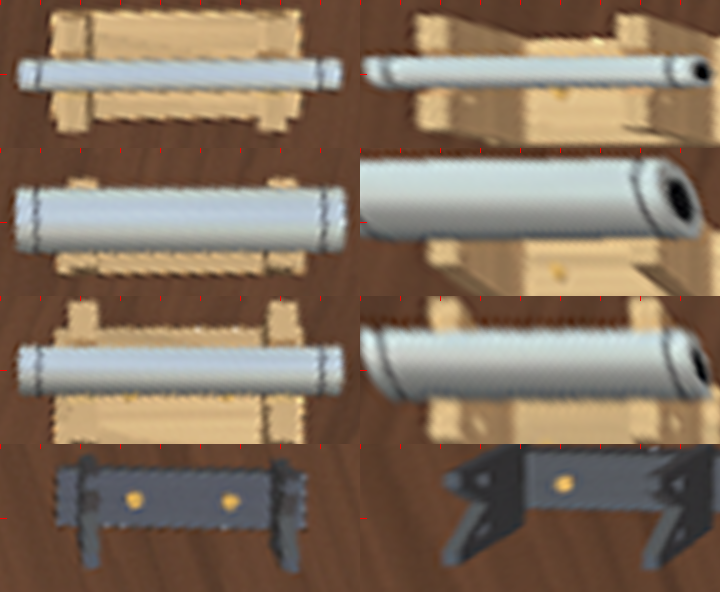

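Rectified tiles (2 px/mm, centre column 180): saddle centres at columns 73/273 (middle cradle, centre ≈ −4 mm from the bar centre), 83/283 (narrow, ≈ +2), 83/283 (wide, ≈ +2). The rest needs a closer look for its saddle tips.

Run:
```python
import cv2,numpy as np
a=cv2.imread('pics/top0.png')[188:250,415:465]; b=cv2.imread('pics/scene0.png')[192:268,138:198]
f=lambda i,s: cv2.resize(i,None,fx=s,fy=s,interpolation=cv2.INTER_CUBIC)
a=f(a,7); b=f(b,7); h=max(a.shape[0],b.shape[0])
p=lambda i: np.vstack([i,np.zeros((h-i.shape[0],i.shape[1],3),np.uint8)])
o=np.hstack([p(a),p(b)]); o=np.clip(o.astype(float)*1.6,0,255).astype(np.uint8); print(a.shape,b.shape); cv2.imwrite('pics/rest.png',o)
```

```text
(434, 350, 3) (532, 420, 3)
```

View pics/rest.png

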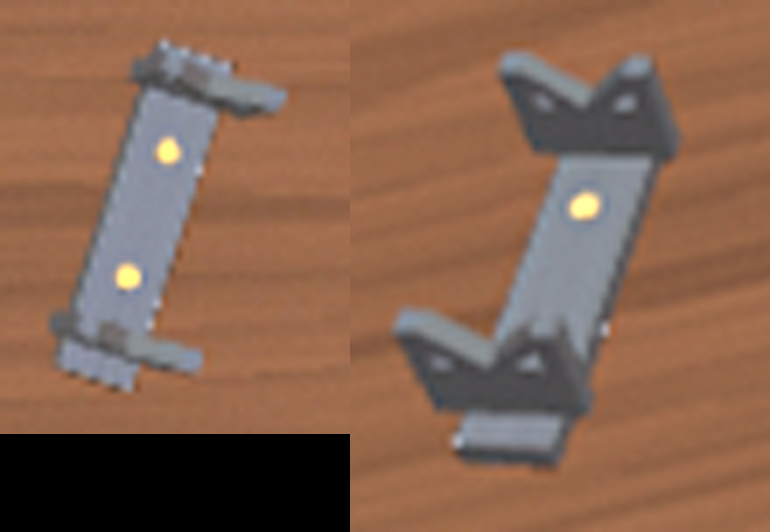

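Brass pins in the rest: top view (439.0,209.6) and (433.3,227.6); base corners centre (435.8,218.7); scene V-bottoms at about (171.6,207) and (158.3,243.7).

Run:
```python
from h import *
O=np.array([415,188])
q=[onz("top",O+np.array(p)/7,12) for p in((162,42),(232,65),(58,365),(130,388),(168,151),(128,277))]
print("corners mean",np.mean(q[:4],0),"pins mean",(q[4]+q[5])/2)
yaw=lambda a,b: np.degrees(np.arctan2(*(a-b)[1::-1]))
print("L",np.linalg.norm(q[0]-q[2]),"W",np.linalg.norm(q[0]-q[1]),"yaws",yaw(q[0],q[2]),yaw(q[1],q[3]),yaw(q[4],q[5]))
# V bottoms, both views z=36
s=[onz("scene",p,36) for p in((171.6,207),(158.3,243.7))]; print("scene V",s,(s[0]+s[1])/2,yaw(s[1],s[0]),np.linalg.norm(s[0]-s[1]))
# z check of pin midpoints of cradles' bars in scene
import rect
for k,(c,y,L) in rect.bars.items(): print(k,c,y, proj("scene",c))
im=cv2.imread('pics/scene0.png'); hsv=cv2.cvtColor(im,cv2.COLOR_BGR2HSV)
m=((hsv[...,1]<60)&(hsv[...,2]>90)).astype(np.uint8)
m[:110]=0;m[215:]=0;m[:,:225]=0;m[:,445:]=0
n,l,st,c=cv2.connectedComponentsWithStats(m)
for i in range(1,n):
    if st[i,4]>80: print(cv2.minAreaRect(np.argwhere(l==i)[:,::-1].astype(np.float32)))
```

```text
corners mean [ 548.21 -312.95   12.  ] pins mean [ 548.33 -313.82   12.  ]
L 128.33885391361522 W 27.81473267781609 yaws -20.584533812000974 -20.380915136198684 -20.412451086695445
scene V [array([ 507.04, -293.69,   36.  ]), array([ 599.86, -327.82,   36.  ])] [ 553.45 -310.75   36.  ] -20.18792865615698 98.89763924323225
mid(thin) [ 494.29 -110.9    51.3 ] 8.163471051431115 [251.42 180.04]
nar(thick) [522.33 119.41  65.9 ] 13.999080276046861 [350.11 162.26]
wid(middle) [467.06 296.7   53.  ] 22.641081222923184 [406.38 137.53]
rest [ 544.71 -307.76   30.  ] -19.4 [167.09 223.  ]
((407.6348571777344, 137.58428955078125), (61.055877685546875, 9.85798168182373), 32.0053825378418)
((351.5, 162.50001525878906), (63.639610290527344, 14.142135620117188), 45.0)
((252.3612518310547, 180.5786590576172), (54.95640182495117, 7.076180458068848), 60.461219787597656)
((439.0, 209.0), (10.0, 10.0), 90.0)
```

```bash
cat > go.py <<'E'
# usage: go.py NAME z [du]  -> what remains, turn first, then shift in tool axes
import sys
from h import *
from scipy.spatial.transform import Rotation as Ro
P={"mid":(490.3,-111.5,8.2),"nar":(524.3,119.9,14.0),"wid":(468.9,297.5,22.6),"rest":(549,-312,-20.4),
 "thin":(494.3,-110.9,8.2),"thick":(522.3,119.4,14.0),"middle":(467.1,296.7,22.6)}
s=env.state(); x,y,a=P[sys.argv[1]]; z=float(sys.argv[2])
dy=((a+180-s["ee_rot"][2]+90)%180)-90
Rn=Ro.from_euler("xyz",[180,0,s["ee_rot"][2]+dy],degrees=True)
d=Rn.inv().apply(np.array([x,y,z])-s["ee_pos"])
print("t",s["time_s"],"pos",s["ee_pos"],s["ee_rot"],"F",s["force"],"w",round(s["gripper_width"],1),"g",round(s["gripper_force"],1))
print("rz",round(-dy,2),"then",d, "tilt fix",(Ro.from_euler("xyz",s["ee_rot"],degrees=True).inv()*Ro.from_euler("xyz",[180,0,s["ee_rot"][2]],degrees=True)).as_rotvec(degrees=True))
E
python3 go.py thin 120
```

```text
t 0.1 pos [165.82 550.1  213.23] [-179.91   -0.    163.22] F [ 0.3  -0.31 -0.32] w 91.2 g 0.0
rz -24.98 then [-230.84 -701.09   93.23] tilt fix [-0.09 -0.    0.  ]
```

```bash
python3 drive.py '[[0, 0, 0, 0, 0, -8.33], [0, 0, 0, 0, 0, -8.33], [0, 0, 0, 0, 0, -8.33], [-14.4, -43.8, 0, 0, 0, 0], [-14.4, -43.8, 0, 0, 0, 0], [-14.4, -43.8, 0, 0, 0, 0], [-14.4, -43.8, 0, 0, 0, 0], [-14.4, -43.8, 0, 0, 0, 0]]' 60 30
python3 drive.py '[[-14.4, -43.8, 0, 0, 0, 0], [-14.4, -43.8, 0, 0, 0, 0], [-14.4, -43.8, 0, 0, 0, 0], [-14.4, -43.8, 0, 0, 0, 0], [-14.4, -43.8, 0, 0, 0, 0], [-14.4, -43.8, 0, 0, 0, 0], [0, 0, 0, 0, 0, 0], [0, 0, 0, 0, 0, 0]]'
python3 go.py thin 120
```

```text
time_s: 0.9
ee_pos: [268.8, 342.2, 213.6]
ee_rot: [-180.0, -0.0, -171.7]
force: [0.3, 0.2, 0.1]
gripper_width: 60.0
gripper_force: 0.0
time_s: 1.7
ee_pos: [391.5, 95.5, 213.6]
ee_rot: [180.0, -0.1, -172.0]
force: [-1.0, 0.2, -0.5]
gripper_width: 60.2
gripper_force: 0.0
t 1.7 pos [391.51  95.55 213.62] [ 179.97   -0.06 -171.97] F [-1.    0.24 -0.47] w 60.2 g 0.0
rz -0.17 then [ -72.29 -219.     93.62] tilt fix [ 0.03 -0.06 -0.  ]
```

```bash
python3 drive.py '[[-14.4, -43.8, 18, 0, 0, 0], [-14.4, -43.8, 18, 0, 0, 0], [-14.4, -43.8, 18, 0, 0, 0], [-14.4, -43.8, 18, 0, 0, 0], [-14.4, -43.8, 18, 0, 0, 0], [0, 0, 0, 0, 0, 0], [0, 0, 0, 0, 0, 0], [0, 0, 0, 0, 0, 0]]'
python3 go.py thin 33
```

```text
time_s: 2.5
ee_pos: [493.8, -108.2, 124.2]
ee_rot: [180.0, -0.0, -171.7]
force: [0.4, 0.5, 0.4]
gripper_width: 60.0
gripper_force: 0.0
t 2.5 pos [ 493.81 -108.24  124.16] [ 179.96   -0.01 -171.66] F [0.44 0.49 0.45] w 60.0 g 0.0
rz 0.14 then [-0.11 -2.7  91.16] tilt fix [ 0.04 -0.01 -0.  ]
```

```bash
python3 drive.py '[[0, -2.7, 15, 0, 0, 0], [0, 0, 20, 0, 0, 0], [0, 0, 20, 0, 0, 0], [0, 0, 20, 0, 0, 0], [0, 0, 16.5, 0, 0, 0], [0, 0, 0, 0, 0, 0], [0, 0, 0, 0, 0, 0]]'
python3 drive.py '[[0, 0, 0, 0, 0, 0], [0, 0, 0, 0, 0, 0], [0, 0, 0, 0, 0, 0], [0, 0, 0, 0, 0, 0], [0, 0, 0, 0, 0, 0], [0, 0, 0, 0, 0, 0]]' 10 20
python3 go.py thin 33; python3 drive.py '[[0, 0, 0, 0, 0, 0], [0, 0, 0, 0, 0, 0], [0, 0, 0, 0, 0, 0], [0, 0, 0, 0, 0, 0]]' 10 35; python3 go.py thin 33
```

```text
time_s: 3.2
ee_pos: [494.8, -111.6, 33.3]
ee_rot: [-180.0, 0.1, -171.7]
force: [1.1, 0.5, 1.1]
gripper_width: 60.1
gripper_force: 0.0
time_s: 3.8
ee_pos: [494.3, -111.4, 32.5]
ee_rot: [179.8, -0.0, -171.9]
force: [1.1, 4.4, 3.3]
gripper_width: 15.4
gripper_force: 20.0
t 3.8 pos [ 494.25 -111.35   32.52] [ 179.8    -0.01 -171.92] F [1.11 4.44 3.3 ] w 15.4 g 20.0
rz -0.12 then [-0.11  0.44 -0.48] tilt fix [ 0.2  -0.01 -0.  ]
time_s: 4.2
ee_pos: [494.3, -111.3, 32.5]
ee_rot: [179.8, -0.0, -171.9]
force: [0.3, 6.2, 2.2]
gripper_width: 15.3
gripper_force: 35.0
t 4.2 pos [ 494.26 -111.33   32.53] [ 179.84   -0.01 -171.86] F [0.33 6.25 2.19] w 15.3 g 35.0
rz -0.06 then [-0.1   0.42 -0.47] tilt fix [ 0.16 -0.01 -0.  ]
```

```bash
python3 drive.py '[[0, 0, -5, 0, 0, 0], [0, 0, -15, 0, 0, 0], [0, 0, -20, 0, 0, 0], [0, 0, -20, 0, 0, 0], [0, 0, -20, 0, 0, 0], [0, 0, -20, 0, 0, 0], [0, 0, 0, 0, 0, 0], [0, 0, 0, 0, 0, 0]]'
python3 go.py rest 129
```

```text
time_s: 5.0
ee_pos: [494.1, -112.9, 132.0]
ee_rot: [180.0, -0.0, -171.8]
force: [-0.7, -0.4, -3.3]
gripper_width: 15.1
gripper_force: 35.0
t 5.0 pos [ 494.15 -112.93  132.03] [ 180.     -0.02 -171.79] F [-0.68 -0.42 -3.29] w 15.1 g 35.0
rz 28.61 then [-120.81 -167.47    3.03] tilt fix [ 0.   -0.02 -0.  ]
```

```bash
python3 drive.py '[[0, 0, 0, 0, 0, 3.6], [0, 0, 0, 0, 0, 7], [0, 0, 0, 0, 0, 7], [0, 0, 0, 0, 0, 7], [0, 0, 0, 0, 0, 4], [0, 0, 0, 0, 0, 0]]'
python3 drive.py '[[-10, -14, 0, 0, 0, 0], [-20, -28, 0, 0, 0, 0], [-20, -28, 0, 0, 0, 0], [-20, -28, 0, 0, 0, 0], [-20, -28, 0, 0, 0, 0], [-20, -28, 0, 0, 0, 0], [-10, -14, 0, 0, 0, 0], [0, 0, 0, 0, 0, 0]]'
python3 drive.py '[[0, 0, 0, 0, 0, 0], [0, 0, 0, 0, 0, 0]]'
python3 go.py rest 28.3
```

```text
time_s: 5.6
ee_pos: [493.5, -112.6, 130.8]
ee_rot: [-180.0, -0.2, 159.6]
force: [-1.3, 0.1, -1.6]
gripper_width: 15.2
gripper_force: 35.0
time_s: 6.4
ee_pos: [548.6, -315.5, 131.2]
ee_rot: [-180.0, -0.0, 159.5]
force: [-0.9, 0.0, -1.5]
gripper_width: 15.1
gripper_force: 35.0
time_s: 6.6
ee_pos: [547.9, -311.4, 131.9]
ee_rot: [180.0, -0.1, 159.7]
force: [-0.1, 0.1, -1.8]
gripper_width: 14.8
gripper_force: 35.0
t 6.6 pos [ 547.9  -311.39  131.91] [179.97  -0.09 159.66] F [-0.11  0.08 -1.79] w 14.8 g 35.0
rz 0.06 then [ -1.24  -0.19 103.61] tilt fix [ 0.03 -0.09 -0.  ]
```

```bash
python3 drive.py '[[-1.2, 0, 10, 0, 0, 0], [0, 0, 25, 0, 0, 0], [0, 0, 25, 0, 0, 0], [0, 0, 20, 0, 0, 0], [0, 0, 10, 0, 0, 0], [0, 0, 5, 0, 0, 0], [0, 0, 0, 0, 0, 0], [0, 0, 0, 0, 0, 0]]'
python3 go.py rest 28.5; python3 drive.py '[[0, 0, 2, 0, 0, 0], [0, 0, 2, 0, 0, 0], [0, 0, 2, 0, 0, 0], [0, 0, 1, 0, 0, 0], [0, 0, 0, 0, 0, 0], [0, 0, 0, 0, 0, 0]]'
python3 go.py rest 28.5
```

```text
time_s: 7.4
ee_pos: [550.3, -312.8, 38.3]
ee_rot: [-180.0, 0.1, 159.6]
force: [-0.4, 0.3, -2.7]
gripper_width: 15.5
gripper_force: 35.0
t 7.4 pos [ 550.28 -312.75   38.34] [-179.99    0.1   159.63] F [-0.4   0.27 -2.69] w 15.5 g 35.0
rz 0.03 then [1.47 0.26 9.84] tilt fix [-0.01  0.1  -0.  ]
time_s: 8.0
ee_pos: [549.6, -312.5, 30.4]
ee_rot: [180.0, -0.0, 159.6]
force: [-0.0, -0.3, -2.2]
gripper_width: 15.3
gripper_force: 35.0
t 8.0 pos [ 549.62 -312.51   30.39] [179.99  -0.   159.62] F [-0.02 -0.28 -2.15] w 15.3 g 35.0
rz 0.02 then [0.76 0.26 1.89] tilt fix [ 0.01 -0.   -0.  ]
```

```bash
python3 drive.py '[[0, 0, 1, 0, 0, 0], [0, 0, 0.7, 0, 0, 0], [0, 0, 0, 0, 0, 0], [0, 0, 0, 0, 0, 0]]'
python3 go.py rest 28.5; python3 drive.py '[[0, 0, 0.5, 0, 0, 0], [0, 0, 0.5, 0, 0, 0], [0, 0, 0, 0, 0, 0], [0, 0, 0, 0, 0, 0]]';python3 go.py rest 28.5
python3 - <<'E'
from h import *
a=env.grab_frame("scene")[170:280,100:230];b=env.grab_frame("top")[180:260,390:480]
f=lambda i: cv2.resize(i,(390,330),interpolation=cv2.INTER_CUBIC)
cv2.imwrite("pics/park.png",np.hstack([f(a),f(b)]))
E
```

```text
time_s: 8.4
ee_pos: [549.7, -312.5, 28.8]
ee_rot: [180.0, 0.0, 159.6]
force: [-0.2, 0.6, -2.7]
gripper_width: 15.4
gripper_force: 35.0
t 8.4 pos [ 549.65 -312.52   28.77] [179.99   0.01 159.61] F [-0.19  0.59 -2.74] w 15.4 g 35.0
rz 0.01 then [0.79 0.26 0.27] tilt fix [0.01 0.01 0.  ]
time_s: 8.8
ee_pos: [549.8, -312.5, 28.5]
ee_rot: [180.0, 0.0, 159.6]
force: [-2.3, 1.7, 5.3]
gripper_width: 15.4
gripper_force: 35.0
t 8.8 pos [ 549.75 -312.55   28.53] [180.     0.04 159.61] F [-2.25  1.66  5.32] w 15.4 g 35.0
rz 0.01 then [0.9  0.25 0.03] tilt fix [0.   0.04 0.  ]
```

View pics/park.png

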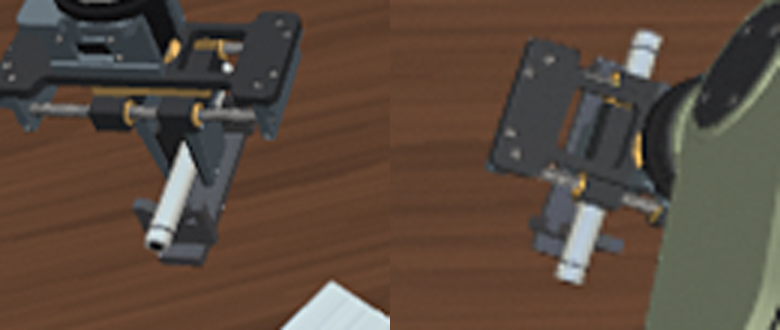

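The thin bar lies in the rest's V grooves (near end at (160,240) left half, both ends overhang in the top half), with contact sensed at the expected height. Release and go for the middle bar.

```bash
python3 drive.py '[[0, 0, 0, 0, 0, 0], [0, 0, 0, 0, 0, 0], [0, 0, 0, 0, 0, 0], [0, 0, 0, 0, 0, 0], [0, 0, 0, 0, 0, 0]]' 60 35
python3 drive.py '[[0, 0, -10, 0, 0, 0], [0, 0, -25, 0, 0, 0], [0, 0, -30, 0, 0, 0], [0, 0, -30, 0, 0, 0], [0, 0, -20, 0, 0, 0], [0, 0, 0, 0, 0, 0], [0, 0, 0, 0, 0, 0]]'
python3 go.py middle 150
```

```text
time_s: 9.4
ee_pos: [549.6, -312.5, 27.5]
ee_rot: [180.0, -0.0, 159.6]
force: [-0.3, 0.2, 0.6]
gripper_width: 52.2
gripper_force: 0.0
time_s: 10.1
ee_pos: [549.5, -312.5, 143.0]
ee_rot: [-180.0, 0.0, 159.6]
force: [-0.8, -0.7, -0.7]
gripper_width: 60.1
gripper_force: 0.0
t 10.1 pos [ 549.47 -312.46  142.96] [-180.      0.03  159.61] F [-0.75 -0.72 -0.67] w 60.1 g 0.0
rz -42.99 then [-158.05  594.04   -7.04] tilt fix [-0.    0.03 -0.  ]
```

```bash
python3 drive.py '[[0, 0, 0, 0, 0, -8.5], [0, 0, 0, 0, 0, -8.5], [0, 0, 0, 0, 0, -8.5], [0, 0, 0, 0, 0, -8.5], [0, 0, 0, 0, 0, -8.5], [0, 0, 0, 0, 0, -0.5], [0, 0, 0, 0, 0, 0]]'
python3 drive.py '[[-12, 45, 0, 0, 0, 0], [-12, 45, 0, 0, 0, 0], [-12, 45, 0, 0, 0, 0], [-12, 45, 0, 0, 0, 0], [-12, 45, 0, 0, 0, 0], [-12, 45, 0, 0, 0, 0], [-12, 45, 0, 0, 0, 0], [-12, 45, 0, 0, 0, 0]]'
python3 drive.py '[[-12, 45, 0, 0, 0, 0], [-12, 45, 0, 0, 0, 0], [-12, 45, 0, 0, 0, 0], [0, 0, 0, 0, 0, 0], [0, 0, 0, 0, 0, 0], [0, 0, 0, 0, 0, 0]]'
python3 go.py middle 34
```

```text
time_s: 10.8
ee_pos: [549.0, -312.2, 141.4]
ee_rot: [179.9, -0.1, -157.5]
force: [0.5, -0.3, 0.2]
gripper_width: 59.9
gripper_force: 0.0
time_s: 11.6
ee_pos: [499.0, 58.4, 142.5]
ee_rot: [180.0, -0.0, -157.6]
force: [1.3, -0.4, 1.0]
gripper_width: 60.0
gripper_force: 0.0
time_s: 12.2
ee_pos: [481.0, 194.3, 142.4]
ee_rot: [-180.0, -0.1, -157.5]
force: [-0.0, -0.2, 0.8]
gripper_width: 60.1
gripper_force: 0.0
t 12.2 pos [480.96 194.29 142.45] [-179.98   -0.05 -157.48] F [-0.   -0.22  0.82] w 60.1 g 0.0
rz -0.08 then [-26.56  99.88 108.45] tilt fix [-0.02 -0.05  0.  ]
```

```bash
python3 drive.py '[[-9, 33, 0, 0, 0, 0], [-9, 33, 0, 0, 0, 0], [-8.5, 34, 0, 0, 0, 0], [0, 0, 0, 0, 0, 0], [0, 0, 0, 0, 0, 0], [0, 0, 0, 0, 0, 0]]'
python3 go.py middle 34
```

```text
time_s: 12.8
ee_pos: [467.4, 296.0, 142.6]
ee_rot: [-180.0, -0.0, -157.5]
force: [-0.2, 0.0, -0.9]
gripper_width: 60.1
gripper_force: 0.0
t 12.8 pos [467.43 295.97 142.62] [-179.97   -0.04 -157.51] F [-0.2   0.04 -0.9 ] w 60.1 g 0.0
rz -0.11 then [  0.02   0.8  108.62] tilt fix [-0.03 -0.04  0.  ]
```

```bash
python3 drive.py '[[0, 0.8, 20, 0, 0, 0], [0, 0, 25, 0, 0, 0], [0, 0, 25, 0, 0, 0], [0, 0, 25, 0, 0, 0], [0, 0, 13.6, 0, 0, 0], [0, 0, 0, 0, 0, 0], [0, 0, 0, 0, 0, 0]]'
python3 drive.py '[[0, 0, 0, 0, 0, 0], [0, 0, 0, 0, 0, 0], [0, 0, 0, 0, 0, 0], [0, 0, 0, 0, 0, 0], [0, 0, 0, 0, 0, 0], [0, 0, 0, 0, 0, 0]]' 15 20
python3 go.py middle 34; python3 drive.py '[[0, 0, 0, 0, 0, 0], [0, 0, 0, 0, 0, 0], [0, 0, 0, 0, 0, 0]]' 15 40; python3 go.py middle 34
```

```text
time_s: 13.5
ee_pos: [467.4, 297.5, 34.5]
ee_rot: [-180.0, 0.0, -157.5]
force: [0.0, 0.2, -0.4]
gripper_width: 60.2
gripper_force: 0.0
time_s: 14.1
ee_pos: [467.8, 296.4, 34.6]
ee_rot: [-179.8, 0.0, -157.3]
force: [3.0, -8.6, 3.2]
gripper_width: 23.4
gripper_force: 20.0
t 14.1 pos [467.78 296.44  34.61] [-179.77    0.02 -157.26] F [ 2.97 -8.63  3.17] w 23.4 g 20.0
rz 0.14 then [0.53 0.5  0.61] tilt fix [-0.23  0.02 -0.  ]
time_s: 14.4
ee_pos: [467.8, 296.5, 34.6]
ee_rot: [-179.8, 0.0, -157.3]
force: [2.8, -7.8, 3.6]
gripper_width: 23.1
gripper_force: 40.0
t 14.4 pos [467.79 296.46  34.61] [-179.78    0.02 -157.28] F [ 2.78 -7.82  3.65] w 23.1 g 40.0
rz 0.12 then [0.55 0.49 0.61] tilt fix [-0.22  0.02 -0.  ]
```

```bash
sed -i 's/468.9,297.5/469.2,296.8/; s/490.3,-111.5/490.2,-111.2/' go.py; python3 drive.py '[[0, 0, -5, 0, 0, 0], [0, 0, -15, 0, 0, 0], [0, 0, -25, 0, 0, 0], [0, 0, -25, 0, 0, 0], [0, 0, -25, 0, 0, 0], [0, 0, -15, 0, 0, 0], [0, 0, -5, 0, 0, 0], [0, 0, 0, 0, 0, 0]]'
python3 drive.py '[[0, 0, 0, 0, 0, 3.4], [0, 0, 0, 0, 0, 7], [0, 0, 0, 0, 0, 4], [0, 0, 0, 0, 0, 0]]'
python3 go.py mid 148
```

```text
time_s: 15.2
ee_pos: [466.6, 298.6, 149.3]
ee_rot: [180.0, 0.0, -157.4]
force: [0.4, -0.1, -2.9]
gripper_width: 23.0
gripper_force: 40.0
time_s: 15.6
ee_pos: [465.9, 298.0, 147.6]
ee_rot: [-179.9, -0.2, -171.8]
force: [-0.0, -0.5, -3.7]
gripper_width: 23.2
gripper_force: 40.0
t 15.6 pos [465.88 298.05 147.57] [-179.94   -0.17 -171.77] F [-0.03 -0.46 -3.71] w 23.2 g 40.0
rz 0.03 then [  34.3  -408.53   -0.43] tilt fix [-0.06 -0.17  0.  ]
```

```bash
python3 drive.py '[[1.5, -18, 0, 0, 0, 0], [3, -36, 0, 0, 0, 0], [3, -36, 0, 0, 0, 0], [3, -36, 0, 0, 0, 0], [3, -36, 0, 0, 0, 0], [3, -36, 0, 0, 0, 0], [3, -36, 0, 0, 0, 0], [3, -36, 0, 0, 0, 0]]'
python3 drive.py '[[3, -36, 0, 0, 0, 0], [3, -36, 0, 0, 0, 0], [3, -36, 0, 0, 0, 0], [1.5, -18, 0, 0, 0, 0], [0, 0, 0, 0, 0, 0], [0, 0, 0, 0, 0, 0], [0, 0, 0, 0, 0, 0]]'
python3 go.py mid 38.6
```

```text
time_s: 16.4
ee_pos: [482.1, 25.7, 148.7]
ee_rot: [-180.0, -0.1, -171.7]
force: [0.4, -0.7, -2.8]
gripper_width: 23.1
gripper_force: 40.0
time_s: 17.1
ee_pos: [490.1, -97.7, 148.9]
ee_rot: [180.0, -0.0, -171.7]
force: [0.1, 0.3, -3.6]
gripper_width: 23.5
gripper_force: 40.0
t 17.1 pos [490.08 -97.66 148.87] [ 179.96   -0.05 -171.73] F [ 0.12  0.3  -3.6 ] w 23.5 g 40.0
rz 0.07 then [  1.82 -13.42 110.27] tilt fix [ 0.04 -0.05 -0.  ]
```

```bash
python3 drive.py '[[1.3, -6, 0, 0, 0, 0], [0, -7.4, 10, 0, 0, 0], [0, 0, 25, 0, 0, 0], [0, 0, 25, 0, 0, 0], [0, 0, 25, 0, 0, 0], [0, 0, 10, 0, 0, 0], [0, 0, 0, 0, 0, 0], [0, 0, 0, 0, 0, 0]]'
python3 go.py mid 38.6
```

```text
time_s: 17.9
ee_pos: [492.1, -111.9, 54.6]
ee_rot: [-180.0, 0.1, -171.8]
force: [-0.2, -0.5, -3.4]
gripper_width: 23.0
gripper_force: 40.0
t 17.9 pos [ 492.06 -111.86   54.61] [-179.98    0.06 -171.77] F [-0.21 -0.46 -3.37] w 23.0 g 40.0
rz 0.03 then [ 1.75  0.92 16.01] tilt fix [-0.02  0.06 -0.  ]
```

```bash
python3 drive.py '[[1.3, 0.9, 4, 0, 0, 0], [0, 0, 4, 0, 0, 0], [0, 0, 3, 0, 0, 0], [0, 0, 2, 0, 0, 0], [0, 0, 0, 0, 0, 0], [0, 0, 0, 0, 0, 0], [0, 0, 0, 0, 0, 0]]'
python3 go.py mid 38.6
python3 - <<'E'
from h import *
a=env.grab_frame("scene")[140:250,190:320]
cv2.imwrite("pics/mid.png",cv2.resize(a,(520,440),interpolation=cv2.INTER_CUBIC))
E
```

```text
time_s: 18.6
ee_pos: [490.1, -111.0, 41.2]
ee_rot: [-180.0, 0.0, -171.8]
force: [-0.5, 1.0, -2.5]
gripper_width: 23.5
gripper_force: 40.0
t 18.6 pos [ 490.08 -111.     41.25] [-180.      0.02 -171.79] F [-0.5   0.98 -2.52] w 23.5 g 40.0
rz 0.01 then [-0.09 -0.21  2.65] tilt fix [-0.    0.02 -0.  ]
```

View pics/mid.png

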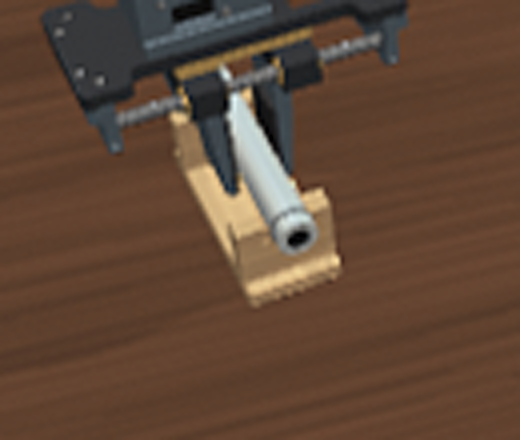

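The middle bar (end at (297,235)) is aligned over the near saddle's groove. Creep down to contact.

```bash
python3 drive.py '[[0, 0, 1, 0, 0, 0], [0, 0, 1, 0, 0, 0], [0, 0, 0.5, 0, 0, 0], [0, 0, 0, 0, 0, 0], [0, 0, 0, 0, 0, 0]]'
python3 go.py mid 38.6; python3 drive.py '[[0, 0, 0.5, 0, 0, 0], [0, 0, 0, 0, 0, 0], [0, 0, 0, 0, 0, 0]]'; python3 go.py mid 38.6
```

```text
time_s: 19.15
ee_pos: [490.2, -111.3, 39.0]
ee_rot: [-180.0, 0.0, -171.8]
force: [-1.1, -1.3, 2.3]
gripper_width: 23.0
gripper_force: 40.0
t 19.15 pos [ 490.23 -111.31   39.03] [-179.96    0.04 -171.77] F [-1.14 -1.29  2.3 ] w 23.0 g 40.0
rz 0.03 then [0.01 0.12 0.43] tilt fix [-0.04  0.04 -0.  ]
time_s: 19.45
ee_pos: [490.3, -111.4, 38.8]
ee_rot: [-179.9, 0.1, -171.8]
force: [-1.4, -3.5, 5.4]
gripper_width: 23.2
gripper_force: 40.0
t 19.45 pos [ 490.34 -111.42   38.82] [-179.95    0.06 -171.77] F [-1.43 -3.48  5.44] w 23.2 g 40.0
rz 0.03 then [0.11 0.24 0.22] tilt fix [-0.05  0.06 -0.  ]
```

```bash
python3 drive.py '[[0, 0, 0, 0, 0, 0], [0, 0, 0, 0, 0, 0], [0, 0, 0, 0, 0, 0], [0, 0, 0, 0, 0, 0], [0, 0, 0, 0, 0, 0]]' 66 35
python3 drive.py '[[0, 0, -10, 0, 0, 0], [0, 0, -25, 0, 0, 0], [0, 0, -30, 0, 0, 0], [0, 0, -30, 0, 0, 0], [0, 0, -20, 0, 0, -3], [0, 0, 0, 0, 0, -3], [0, 0, 0, 0, 0, 0], [0, 0, 0, 0, 0, 0]]'
python3 go.py thick 148
```

```text
time_s: 19.95
ee_pos: [489.9, -110.8, 38.0]
ee_rot: [180.0, -0.0, -171.8]
force: [0.0, 0.4, 0.4]
gripper_width: 60.5
gripper_force: 0.0
time_s: 20.75
ee_pos: [489.6, -110.9, 153.2]
ee_rot: [180.0, -0.0, -165.8]
force: [0.3, -0.0, 0.3]
gripper_width: 66.0
gripper_force: 0.0
t 20.75 pos [ 489.65 -110.88  153.24] [ 179.99   -0.01 -165.85] F [ 0.27 -0.05  0.29] w 66.0 g 0.0
rz 0.15 then [-87.39 215.54   5.24] tilt fix [ 0.01 -0.01 -0.  ]
```

```bash
python3 drive.py '[[-15, 36, 0, 0, 0, 0], [-15, 36, 0, 0, 0, 0], [-15, 36, 0, 0, 0, 0], [-15, 36, 0, 0, 0, 0], [-15, 36, 0, 0, 0, 0], [-12, 36, 0, 0, 0, 0], [0, 0, 0, 0, 0, 0], [0, 0, 0, 0, 0, 0]]'
python3 drive.py '[[0, 0, 0, 0, 0, 0], [0, 0, 0, 0, 0, 0]]'; python3 go.py thick 47
```

```text
time_s: 21.55
ee_pos: [520.7, 120.2, 152.4]
ee_rot: [-180.0, -0.1, -165.7]
force: [-0.8, -1.0, -0.9]
gripper_width: 66.2
gripper_force: 0.0
time_s: 21.75
ee_pos: [521.1, 118.6, 153.0]
ee_rot: [-180.0, -0.0, -165.9]
force: [0.6, -1.2, 0.1]
gripper_width: 66.0
gripper_force: 0.0
t 21.75 pos [521.05 118.59 153.01] [-179.99   -0.03 -165.89] F [ 0.6  -1.18  0.12] w 66.0 g 0.0
rz 0.11 then [ -1.41   0.48 106.01] tilt fix [-0.01 -0.03  0.  ]
```

```bash
python3 drive.py '[[-1.4, 0.5, 16, 0, 0, 0], [0, 0, 25, 0, 0, 0], [0, 0, 25, 0, 0, 0], [0, 0, 25, 0, 0, 0], [0, 0, 15, 0, 0, 0], [0, 0, 0, 0, 0, 0], [0, 0, 0, 0, 0, 0], [0, 0, 0, 0, 0, 0]]'
python3 go.py thick 47
python3 drive.py '[[0, 0, 0, 0, 0, 0], [0, 0, 0, 0, 0, 0], [0, 0, 0, 0, 0, 0], [0, 0, 0, 0, 0, 0], [0, 0, 0, 0, 0, 0], [0, 0, 0, 0, 0, 0]]' 25 20
python3 go.py thick 47; python3 drive.py '[[0, 0, 0, 0, 0, 0], [0, 0, 0, 0, 0, 0], [0, 0, 0, 0, 0, 0]]' 25 45; python3 go.py thick 47
```

```text
time_s: 22.55
ee_pos: [523.4, 120.3, 48.3]
ee_rot: [-180.0, 0.1, -165.8]
force: [0.5, 0.3, 0.1]
gripper_width: 65.7
gripper_force: 0.0
t 22.55 pos [523.41 120.35  48.26] [-180.      0.13 -165.83] F [0.45 0.33 0.14] w 65.7 g 0.0
rz 0.17 then [ 1.3  -0.65  1.26] tilt fix [-0.    0.13 -0.  ]
time_s: 23.15
ee_pos: [522.9, 119.4, 47.5]
ee_rot: [-179.9, 0.0, -165.7]
force: [1.0, -4.5, 2.3]
gripper_width: 31.1
gripper_force: 20.0
t 23.15 pos [522.87 119.39  47.47] [-179.87    0.02 -165.72] F [ 1.01 -4.52  2.28] w 31.1 g 20.0
rz 0.28 then [0.55 0.15 0.47] tilt fix [-0.13  0.02 -0.  ]
time_s: 23.45
ee_pos: [522.9, 119.4, 47.5]
ee_rot: [-179.9, 0.0, -165.7]
force: [0.2, -4.3, 1.9]
gripper_width: 31.3
gripper_force: 45.0
t 23.45 pos [522.88 119.42  47.49] [-179.88    0.02 -165.73] F [ 0.22 -4.3   1.9 ] w 31.3 g 45.0
rz 0.27 then [0.57 0.12 0.49] tilt fix [-0.12  0.02 -0.  ]
```

```bash
sed -i 's/524.3,119.9/524.4,119.5/' go.py; python3 drive.py '[[0, 0, -5, 0, 0, 0], [0, 0, -15, 0, 0, 0], [0, 0, -25, 0, 0, 0], [0, 0, -25, 0, 0, 0], [0, 0, -20, 0, 0, -2], [0, 0, -5, 0, 0, -4], [0, 0, 0, 0, 0, -2.5], [0, 0, 0, 0, 0, 0]]'
python3 drive.py '[[0, 0, 0, 0, 0, 0], [0, 0, 0, 0, 0, 0]]'
python3 go.py wid 140
```

```text
time_s: 24.25
ee_pos: [521.6, 120.7, 141.6]
ee_rot: [180.0, -0.1, -157.3]
force: [0.1, 0.1, -4.8]
gripper_width: 31.2
gripper_force: 45.0
time_s: 24.45
ee_pos: [522.0, 120.6, 141.5]
ee_rot: [180.0, -0.1, -157.3]
force: [-0.0, 0.7, -5.2]
gripper_width: 31.2
gripper_force: 45.0
t 24.45 pos [521.99 120.62 141.52] [ 179.97   -0.08 -157.32] F [-0.01  0.75 -5.25] w 31.2 g 45.0
rz 0.08 then [-18.97 182.94   1.52] tilt fix [ 0.03 -0.08 -0.  ]
```

```bash
python3 drive.py '[[-1.6, 15, 0, 0, 0, 0], [-3.5, 32, 0, 0, 0, 0], [-3.5, 32, 0, 0, 0, 0], [-3.5, 32, 0, 0, 0, 0], [-3.5, 32, 0, 0, 0, 0], [-2.4, 25, 0, 0, 0, 0], [-1.5, 14, 0, 0, 0, 0], [0, 0, 0, 0, 0, 0]]'
python3 drive.py '[[0, 0, 0, 0, 0, 0], [0, 0, 0, 0, 0, 0], [0, 0, 0, 0, 0, 0]]'
python3 go.py wid 40.2
```

```text
time_s: 25.25
ee_pos: [469.3, 297.9, 141.9]
ee_rot: [180.0, -0.0, -157.1]
force: [0.1, -0.1, -6.1]
gripper_width: 30.9
gripper_force: 45.0
time_s: 25.55
ee_pos: [470.5, 295.1, 142.1]
ee_rot: [-180.0, -0.0, -157.4]
force: [-0.2, -0.6, -4.6]
gripper_width: 31.3
gripper_force: 45.0
t 25.55 pos [470.5  295.07 142.14] [-179.99   -0.01 -157.37] F [-0.23 -0.64 -4.6 ] w 31.3 g 45.0
rz 0.03 then [  0.54   2.1  101.94] tilt fix [-0.01 -0.01  0.  ]
```

```bash
python3 drive.py '[[0, 2.1, 10, 0, 0, 0], [0, 0, 25, 0, 0, 0], [0, 0, 25, 0, 0, 0], [0, 0, 20, 0, 0, 0], [0, 0, 8, 0, 0, 0], [0, 0, 0, 0, 0, 0], [0, 0, 0, 0, 0, 0], [0, 0, 0, 0, 0, 0]]'
python3 go.py wid 40.2
```

```text
time_s: 26.35
ee_pos: [470.3, 298.5, 55.3]
ee_rot: [180.0, 0.2, -157.3]
force: [0.4, 0.5, -5.2]
gripper_width: 31.1
gripper_force: 45.0
t 26.35 pos [470.3  298.45  55.33] [ 179.97    0.15 -157.29] F [ 0.38  0.52 -5.23] w 31.1 g 45.0
rz 0.11 then [ 1.65 -1.11 15.13] tilt fix [0.03 0.15 0.  ]
```

```bash
python3 drive.py '[[1, -1, 4, 0, 0, 0], [0, 0, 4, 0, 0, 0], [0, 0, 3, 0, 0, 0], [0, 0, 1, 0, 0, 0], [0, 0, 0, 0, 0, 0], [0, 0, 0, 0, 0, 0], [0, 0, 0, 0, 0, 0]]'
python3 go.py wid 40.2
python3 - <<'E'
from h import *
a=env.grab_frame("scene")[100:190,350:470]
cv2.imwrite("pics/wid.png",cv2.resize(a,(480,360),interpolation=cv2.INTER_CUBIC))
E
```

```text
time_s: 27.05
ee_pos: [469.0, 296.7, 42.3]
ee_rot: [180.0, 0.0, -157.3]
force: [-0.2, -0.2, -5.5]
gripper_width: 30.6
gripper_force: 45.0
t 27.05 pos [468.98 296.75  42.27] [ 179.99    0.02 -157.29] F [-0.24 -0.24 -5.49] w 30.6 g 45.0
rz 0.11 then [-0.22 -0.04  2.07] tilt fix [0.01 0.02 0.  ]
```

View pics/wid.png

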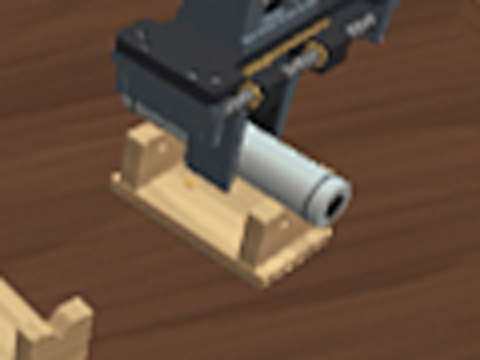

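The thick bar (end at (335,205)) is over the wide cradle's groove. Creep down, release, go back to the parked thin bar.

```bash
python3 drive.py '[[-0.4, 0, 1, 0, 0, 0], [0, 0, 0.5, 0, 0, 0], [0, 0, 0.3, 0, 0, 0], [0, 0, 0, 0, 0, 0], [0, 0, 0, 0, 0, 0]]'
python3 go.py wid 40.2; python3 drive.py '[[0, 0, 0.5, 0, 0, 0], [0, 0, 0.3, 0, 0, 0], [0, 0, 0, 0, 0, 0], [0, 0, 0, 0, 0, 0]]'; python3 go.py wid 40.2
```

```text
time_s: 27.6
ee_pos: [469.2, 296.9, 40.5]
ee_rot: [180.0, 0.0, -157.3]
force: [-0.5, 0.2, -4.5]
gripper_width: 31.2
gripper_force: 45.0
t 27.6 pos [469.24 296.91  40.46] [ 179.99    0.01 -157.29] F [-0.49  0.16 -4.47] w 31.2 g 45.0
rz 0.11 then [ 0.08 -0.09  0.26] tilt fix [0.01 0.01 0.  ]
time_s: 28.0
ee_pos: [469.3, 297.0, 40.3]
ee_rot: [180.0, 0.0, -157.3]
force: [-2.3, -0.9, 6.2]
gripper_width: 31.3
gripper_force: 45.0
t 28.0 pos [469.29 296.96  40.32] [ 179.98    0.04 -157.29] F [-2.28 -0.94  6.15] w 31.3 g 45.0
rz 0.11 then [ 0.14 -0.11  0.12] tilt fix [0.02 0.04 0.  ]
```

```bash
sed -i 's/"rest":(549,-312,/"rest":(549.7,-312.5,/' go.py; python3 drive.py '[[0, 0, 0, 0, 0, 0], [0, 0, 0, 0, 0, 0], [0, 0, 0, 0, 0, 0], [0, 0, 0, 0, 0, 0], [0, 0, 0, 0, 0, 0]]' 66 35
python3 drive.py '[[0, 0, -10, 0, 0, 0], [0, 0, -25, 0, 0, 0], [0, 0, -30, 0, 0, 0], [0, 0, -30, 0, 0, 0], [0, 0, -20, 0, 0, 0], [0, 0, 0, 0, 0, 0]]'
python3 drive.py '[[0, 0, 0, 0, 0, 8.5], [0, 0, 0, 0, 0, 8.5], [0, 0, 0, 0, 0, 8.5], [0, 0, 0, 0, 0, 8.5], [0, 0, 0, 0, 0, 8.5], [0, 0, 0, 0, 0, 0.5], [0, 0, 0, 0, 0, 0]]'
python3 go.py rest 155
```

```text
time_s: 28.5
ee_pos: [469.3, 296.8, 39.4]
ee_rot: [180.0, 0.0, -157.3]
force: [0.6, 0.7, 0.5]
gripper_width: 65.2
gripper_force: 0.0
time_s: 29.1
ee_pos: [471.1, 298.0, 158.4]
ee_rot: [179.9, 0.4, -157.3]
force: [-0.4, -0.2, -0.3]
gripper_width: 66.2
gripper_force: 0.0
time_s: 29.8
ee_pos: [468.9, 296.6, 153.9]
ee_rot: [-179.9, -0.0, 159.9]
force: [-0.5, -0.1, 0.3]
gripper_width: 66.1
gripper_force: 0.0
t 29.8 pos [468.86 296.57 153.9 ] [-179.95   -0.04  159.88] F [-0.53 -0.11  0.31] w 66.1 g 0.0
rz 0.28 then [-288.08 -542.7    -1.1 ] tilt fix [-0.05 -0.04  0.  ]
```

```bash
python3 drive.py '[[-22, -41.5, 0, 0, 0, 0], [-22, -41.5, 0, 0, 0, 0], [-22, -41.5, 0, 0, 0, 0], [-22, -41.5, 0, 0, 0, 0], [-22, -41.5, 0, 0, 0, 0], [-22, -41.5, 0, 0, 0, 0], [-22, -41.5, 0, 0, 0, 0], [-22, -41.5, 0, 0, 0, 0]]'
python3 drive.py '[[-22, -41.5, 0, 0, 0, 0], [-22, -41.5, 0, 0, 0, 0], [-22, -41.5, 0, 0, 0, 0], [-22, -41.5, 0, 0, 0, 0], [0, 0, 0, 0, 0, 0], [0, 0, 0, 0, 0, 0], [0, 0, 0, 0, 0, 0]]'
python3 go.py rest 28.5
```

```text
time_s: 30.6
ee_pos: [519.0, -77.5, 154.4]
ee_rot: [180.0, -0.0, 159.9]
force: [1.2, -0.3, 0.0]
gripper_width: 66.1
gripper_force: 0.0
time_s: 31.3
ee_pos: [543.7, -260.7, 154.2]
ee_rot: [180.0, -0.1, 159.8]
force: [0.4, 0.6, 0.3]
gripper_width: 66.3
gripper_force: 0.0
t 31.3 pos [ 543.72 -260.72  154.15] [179.96  -0.08 159.8 ] F [0.4  0.56 0.27] w 66.3 g 0.0
rz 0.2 then [-23.66 -46.45 125.65] tilt fix [ 0.04 -0.08 -0.  ]
```

```bash
python3 drive.py '[[-12, -23, 0, 0, 0, 0], [-11.5, -23, 0, 0, 0, 0.2], [0, 0, 0, 0, 0, 0], [0, 0, 0, 0, 0, 0], [0, 0, 0, 0, 0, 0], [0, 0, 0, 0, 0, 0]]'
python3 go.py rest 28.5
python3 drive.py '[[0, 0, 20, 0, 0, 0], [0, 0, 25, 0, 0, 0], [0, 0, 25, 0, 0, 0], [0, 0, 25, 0, 0, 0], [0, 0, 15, 0, 0, 0], [0, 0, 0, 0, 0, 0], [0, 0, 0, 0, 0, 0], [0, 0, 0, 0, 0, 0]]'
python3 go.py rest 28.5
```

```text
time_s: 31.9
ee_pos: [550.2, -311.7, 154.7]
ee_rot: [180.0, -0.0, 159.6]
force: [1.3, 1.1, 0.6]
gripper_width: 65.8
gripper_force: 0.0
t 31.9 pos [ 550.24 -311.74  154.67] [179.98  -0.02 159.6 ] F [1.27 1.09 0.59] w 65.8 g 0.0
rz 0.0 then [  0.24  -0.9  126.17] tilt fix [ 0.02 -0.02 -0.  ]
time_s: 32.7
ee_pos: [551.1, -313.3, 45.9]
ee_rot: [-180.0, 0.1, 159.5]
force: [-0.2, 0.8, 0.4]
gripper_width: 66.1
gripper_force: 0.0
t 32.7 pos [ 551.12 -313.31   45.9 ] [-179.98    0.14  159.54] F [-0.16  0.76  0.36] w 66.1 g 0.0
rz -0.06 then [ 1.62  0.26 17.4 ] tilt fix [-0.02  0.14 -0.  ]
```

```bash
python3 drive.py '[[0.7, 0, 8, 0, 0, 0], [0, 0, 7, 0, 0, 0], [0, 0, 1, 0, 0, 0], [0, 0, 0, 0, 0, 0], [0, 0, 0, 0, 0, 0], [0, 0, 0, 0, 0, 0]]'
python3 go.py rest 28.5
python3 drive.py '[[0, 0, 0, 0, 0, 0], [0, 0, 0, 0, 0, 0], [0, 0, 0, 0, 0, 0], [0, 0, 0, 0, 0, 0], [0, 0, 0, 0, 0, 0], [0, 0, 0, 0, 0, 0]]' 10 20
python3 go.py rest 28.5; python3 drive.py '[[0, 0, 0, 0, 0, 0], [0, 0, 0, 0, 0, 0], [0, 0, 0, 0, 0, 0]]' 10 35; python3 go.py rest 28.5
```

```text
time_s: 33.3
ee_pos: [549.8, -313.0, 28.7]
ee_rot: [-180.0, 0.0, 159.5]
force: [0.2, -0.2, 0.3]
gripper_width: 66.2
gripper_force: 0.0
t 33.3 pos [ 549.81 -313.02   28.72] [-180.      0.03  159.51] F [ 0.17 -0.16  0.29] w 66.2 g 0.0
rz -0.09 then [0.28 0.45 0.22] tilt fix [-0.    0.03 -0.  ]
time_s: 33.9
ee_pos: [549.6, -312.9, 28.5]
ee_rot: [180.0, -0.0, 159.5]
force: [-0.7, 0.3, 0.0]
gripper_width: 21.0
gripper_force: 0.0
t 33.9 pos [ 549.61 -312.86   28.5 ] [179.99  -0.   159.52] F [-0.71  0.25  0.02] w 21.0 g 0.0
rz -0.08 then [ 0.04  0.37 -0.  ] tilt fix [ 0.01 -0.   -0.  ]
time_s: 34.2
ee_pos: [549.8, -312.5, 28.5]
ee_rot: [180.0, -0.0, 159.5]
force: [1.2, 1.6, 0.1]
gripper_width: 15.5
gripper_force: 35.0
t 34.2 pos [ 549.76 -312.45   28.52] [179.96  -0.   159.5 ] F [1.2  1.62 0.12] w 15.5 g 35.0
rz -0.1 then [ 0.04 -0.07  0.02] tilt fix [ 0.04 -0.   -0.  ]
```

```bash
python3 drive.py '[[0, 0, -5, 0, 0, 0], [0, 0, -15, 0, 0, 0], [0, 0, -25, 0, 0, 0], [0, 0, -25, 0, 0, 0], [0, 0, -25, 0, 0, 0], [0, 0, -20, 0, 0, 0], [0, 0, -5, 0, 0, 0], [0, 0, 0, 0, 0, 0]]'
python3 drive.py '[[0, 0, 0, 0, 0, -4], [0, 0, 0, 0, 0, -7], [0, 0, 0, 0, 0, -7], [0, 0, 0, 0, 0, -7], [0, 0, 0, 0, 0, -6], [0, 0, 0, 0, 0, -3.4], [0, 0, 0, 0, 0, 0]]'
python3 go.py nar 148
```

```text
time_s: 35.0
ee_pos: [549.6, -313.2, 148.9]
ee_rot: [-180.0, 0.1, 159.5]
force: [0.1, 0.6, -1.7]
gripper_width: 15.3
gripper_force: 35.0
time_s: 35.7
ee_pos: [548.7, -312.5, 146.5]
ee_rot: [179.9, -0.2, -166.1]
force: [-0.2, -0.2, -2.1]
gripper_width: 15.5
gripper_force: 35.0
t 35.7 pos [ 548.66 -312.49  146.53] [ 179.86   -0.15 -166.1 ] F [-0.17 -0.15 -2.06] w 15.5 g 35.0
rz -0.1 then [-80.97 425.03  -1.47] tilt fix [ 0.14 -0.15 -0.  ]
```

```bash
python3 drive.py '[[-3.5, 18, 0, 0, 0, 0], [-7, 36, 0, 0, 0, 0], [-7, 36, 0, 0, 0, 0], [-7, 36, 0, 0, 0, 0], [-7, 36, 0, 0, 0, 0], [-7, 36, 0, 0, 0, 0], [-7, 36, 0, 0, 0, 0], [-7, 36, 0, 0, 0, 0]]'
python3 drive.py '[[-7, 36, 0, 0, 0, 0], [-7, 36, 0, 0, 0, 0], [-7, 36, 0, 0, 0, 0], [-3.5, 22, 0, 0, 0, 0], [0, 0, 0, 0, 0, 0], [0, 0, 0, 0, 0, 0], [0, 0, 0, 0, 0, 0]]'
python3 go.py nar 36.5
```

```text
time_s: 36.5
ee_pos: [534.4, -35.8, 148.1]
ee_rot: [179.9, -0.1, -166.1]
force: [0.6, 0.5, -2.6]
gripper_width: 15.4
gripper_force: 35.0
time_s: 37.2
ee_pos: [527.7, 93.4, 148.3]
ee_rot: [-180.0, -0.0, -166.1]
force: [-0.2, -0.9, -3.2]
gripper_width: 15.6
gripper_force: 35.0
t 37.2 pos [527.71  93.39 148.31] [-179.99   -0.04 -166.13] F [-0.19 -0.91 -3.24] w 15.6 g 35.0
rz -0.13 then [ -3.11  26.13 111.81] tilt fix [-0.01 -0.04  0.  ]
```

```bash
python3 drive.py '[[-1.5, 13, 0, 0, 0, 0], [-1.6, 13, 0, 0, 0, 0], [0, 0, 10, 0, 0, 0], [0, 0, 25, 0, 0, 0], [0, 0, 25, 0, 0, 0], [0, 0, 25, 0, 0, 0], [0, 0, 10, 0, 0, 0], [0, 0, 0, 0, 0, 0]]'
python3 drive.py '[[0, 0, 0, 0, 0, 0], [0, 0, 0, 0, 0, 0], [0, 0, 0, 0, 0, 0]]'; python3 go.py nar 36.5
```

```text
time_s: 38.0
ee_pos: [523.7, 119.6, 51.9]
ee_rot: [180.0, -0.2, -166.1]
force: [0.3, -0.3, -2.5]
gripper_width: 15.1
gripper_force: 35.0
time_s: 38.3
ee_pos: [525.7, 120.0, 54.7]
ee_rot: [-180.0, 0.1, -166.1]
force: [0.4, -0.4, -1.7]
gripper_width: 15.6
gripper_force: 35.0
t 38.3 pos [525.74 120.01  54.67] [-180.      0.14 -166.09] F [ 0.4  -0.41 -1.68] w 15.6 g 35.0
rz -0.09 then [ 1.42 -0.18 18.17] tilt fix [-0.    0.14 -0.  ]
```

```bash
python3 drive.py '[[0.7, -0.2, 6, 0, 0, 0], [0, 0, 5, 0, 0, 0], [0, 0, 3, 0, 0, 0], [0, 0, 1, 0, 0, 0], [0, 0, 0, 0, 0, 0], [0, 0, 0, 0, 0, 0], [0, 0, 0, 0, 0, 0]]'
python3 go.py nar 36.5
python3 - <<'E'
from h import *
a=env.grab_frame("scene")[110:220,290:420]
cv2.imwrite("pics/nar.png",cv2.resize(a,(520,440),interpolation=cv2.INTER_CUBIC))
E
```

```text
time_s: 39.0
ee_pos: [524.4, 119.6, 38.7]
ee_rot: [180.0, 0.0, -166.1]
force: [-0.1, -0.2, -1.6]
gripper_width: 15.5
gripper_force: 35.0
t 39.0 pos [524.45 119.56  38.67] [ 180.      0.02 -166.09] F [-0.11 -0.25 -1.64] w 15.5 g 35.0
rz -0.09 then [ 0.06 -0.05  2.17] tilt fix [0.   0.02 0.  ]
```

View pics/nar.png

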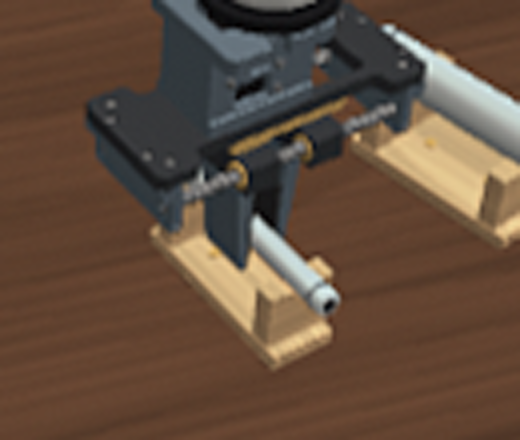

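The thin bar (end (325,300)) is in the narrow cradle's groove line; the gripper is clear of the thick bar. Creep to contact.

```bash
python3 drive.py '[[0, 0, 1, 0, 0, 0], [0, 0, 0.7, 0, 0, 0], [0, 0, 0, 0, 0, 0], [0, 0, 0, 0, 0, 0]]'
python3 go.py nar 36.5; python3 drive.py '[[0, 0, 0.5, 0, 0, 0], [0, 0, 0.3, 0, 0, 0], [0, 0, 0, 0, 0, 0], [0, 0, 0, 0, 0, 0]]'; python3 go.py nar 36.5
```

```text
time_s: 39.45
ee_pos: [524.3, 119.5, 36.9]
ee_rot: [180.0, 0.0, -166.1]
force: [-0.5, -0.2, -1.9]
gripper_width: 15.2
gripper_force: 35.0
t 39.45 pos [524.32 119.52  36.85] [ 180.      0.   -166.08] F [-0.48 -0.19 -1.9 ] w 15.2 g 35.0
rz -0.08 then [-0.08 -0.04  0.35] tilt fix [0. 0. 0.]
time_s: 39.85
ee_pos: [524.4, 119.5, 36.6]
ee_rot: [180.0, 0.0, -166.1]
force: [-2.1, -1.0, 5.0]
gripper_width: 15.2
gripper_force: 35.0
t 39.85 pos [524.41 119.54  36.56] [ 180.      0.03 -166.08] F [-2.06 -0.96  4.95] w 15.2 g 35.0
rz -0.08 then [ 0.02 -0.04  0.06] tilt fix [0.   0.03 0.  ]
```

```bash
python3 drive.py '[[0, 0, 0, 0, 0, 0], [0, 0, 0, 0, 0, 0], [0, 0, 0, 0, 0, 0], [0, 0, 0, 0, 0, 0], [0, 0, 0, 0, 0, 0]]' 60 35
python3 drive.py '[[0, 0, -10, 0, 0, 0], [0, 0, -25, 0, 0, 0], [0, 0, -40, 0, 0, 0], [0, 0, -40, 0, 0, 0], [0, 0, -40, 0, 0, 0], [0, 0, -30, 0, 0, 0], [0, 0, 0, 0, 0, 0]]'
python3 drive.py '[[20, 40, 0, 0, 0, 0], [20, 40, 0, 0, 0, 0], [20, 40, 0, 0, 0, 0], [20, 40, 0, 0, 0, 0], [20, 40, 0, 0, 0, 0], [20, 40, 0, 0, 0, 0], [20, 40, 0, 0, 0, 0], [20, 40, 0, 0, 0, 0]]'
python3 drive.py '[[20, 40, 0, 0, 0, 0], [20, 40, 0, 0, 0, 0], [20, 40, 0, 0, 0, 0], [20, 40, 0, 0, 0, 0], [0, 0, 0, 0, 0, 0], [0, 0, 0, 0, 0, 0]]'
cat > chk.py <<'E'
from h import *
B={"nar":(524.4,119.5,14.0,55.3),"mid":(490.2,-111.2,8.2,57.0),"wid":(469.2,296.8,22.6,58.6)}
ims={n:env.grab_frame(n) for n in("top","scene")}
for n,i in ims.items(): cv2.imwrite(f"pics/{n}9.png",i)
im=ims["top"]; hsv=cv2.cvtColor(im,cv2.COLOR_BGR2HSV)
m=((hsv[...,1]<60)&(hsv[...,2]>90)).astype(np.uint8); n,l,s,c=cv2.connectedComponentsWithStats(m)
tiles=[]
for k,(x,y,a,z) in B.items():
    u=proj("top",(x,y,z)); i=np.argmin([9e9 if s[j,4]<150 else np.hypot(*(c[j]-u)) for j in range(1,n)])+1
    r=cv2.minAreaRect(np.argwhere(l==i)[:,::-1].astype(np.float32))
    p=onz("top",r[0],z); t=np.radians(a); X=np.array([np.cos(t),np.sin(t)]); d=p[:2]-[x,y]
    print(k,"centre",p,"along",d@X,"across",d@[-X[1],X[0]],r)
    row=[]
    for nm in("top","scene"):
        src=np.float32([proj(nm,[*(np.array([x,y])+e*X+f*np.array([-X[1],X[0]])),52]) for e,f in((-90,45),(90,45),(90,-45),(-90,-45))])
        w=cv2.warpPerspective(ims[nm],cv2.getPerspectiveTransform(src,np.float32([(0,0),(360,0),(360,180),(0,180)])),(360,180),flags=cv2.INTER_CUBIC)
        cv2.line(w,(180,0),(180,12),(0,0,255),1); row.append(w)
    tiles.append(np.hstack(row))
cv2.imwrite("pics/rect9.png",np.vstack(tiles))
E
python3 chk.py
```

```text
time_s: 40.35
ee_pos: [524.3, 119.5, 35.9]
ee_rot: [180.0, -0.0, -166.1]
force: [-0.4, -0.6, 0.4]
gripper_width: 52.2
gripper_force: 0.0
time_s: 41.05
ee_pos: [526.9, 120.0, 226.7]
ee_rot: [-180.0, 0.6, -166.1]
force: [0.2, -0.4, 0.6]
gripper_width: 59.9
gripper_force: 0.0
time_s: 41.85
ee_pos: [290.3, 392.3, 220.6]
ee_rot: [-180.0, -0.0, -166.1]
force: [-0.6, 0.5, -0.0]
gripper_width: 60.3
gripper_force: 0.0
time_s: 42.45
ee_pos: [175.1, 527.5, 220.1]
ee_rot: [-179.9, -0.0, -166.0]
force: [-0.3, -0.8, 0.3]
gripper_width: 59.6
gripper_force: 0.0
nar centre [524.08 120.29  55.3 ] along -0.12158045271217302 across 0.8413192138307832 ((268.95440673828125, 232.51251220703125), (65.5174560546875, 6.750283241271973), 74.64986419677734)
mid centre [ 488.84 -111.71   57.  ] along -1.42207614678467 across -0.30739464526683213 ((362.5599670410156, 244.08001708984375), (65.82984924316406, 9.480929374694824), 79.69515228271484)
wid centre [468.35 297.18  58.6 ] along -0.6378634379898245 across 0.6800092418072257 ((196.9781036376953, 257.2963562011719), (66.70173645019531, 13.766284942626953), 66.92958068847656)
```

View pics/scene9.png

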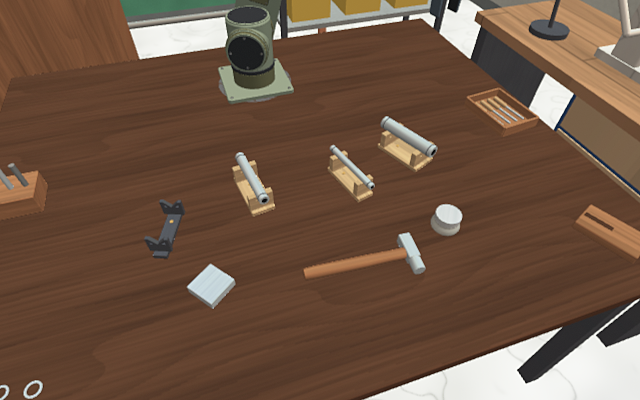

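View pics/rect9.png

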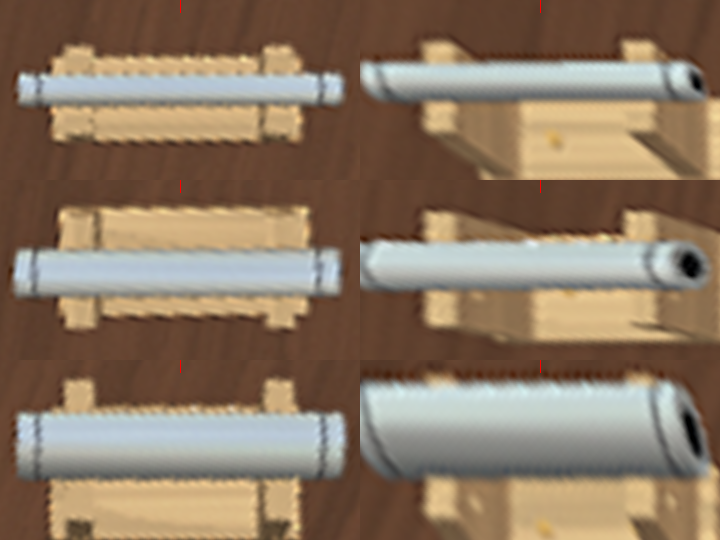

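All three bars lie in their own cradles. In the tiles the bar centres are at columns 180, 177.5 and 181, against saddle midpoints of about 180, 181 and 180.5, so they are off centre by less than 2 mm. The rest at (165,230) is empty, and the block, jar and hammer have not moved.

```bash
python3 -c "
from workcell import env
print(env.job_done())"
```

```text
the job is handed in; nothing more can be done
None
```

I've handed the job in after about 42 s: each mandrel is in both saddles of its own cradle, centred within about 2 mm, the steel rest is empty again (thin was parked there), and the block, jar and hammer look unmoved.

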